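Heat-inactivate a batch of sample pots

TASK

The bench heater was left running: turn its temperature selector back to off before you lift the clear cover off and stand it on the bench. Then stand every sample pot from the steel carrying tray upright on the heated tray, put the cover back so that it sits fully down around the tray, and only then turn the selector clockwise to the fifth click from off and leave it clicked in there. Leave the bottle, the tip box and the timer where they are.

Things in the scene. Friction and masses are not known exactly. Their poses are not given: they have to be found in the camera images.
- heater: Bench sample heater, fixed: white housing 270 mm (from -147.5 to +122.5 mm along its x) by 215 mm (its y), deck top 65 mm above the bench. Origin: on the bench, under the housing. Its -x side is the operator's front, with the grey control fascia and the selector; the heated tray is behind it, towards its +x. It stands on one side of the bench, the carrying tray on the other.
- tray (a point): Centre of the heated tray's floor, 69 mm above the bench, axes as the heater's. Aluminium tray, inside 120 mm (x) by 160 mm (y), with a 4 mm thick rim standing 6 mm above its floor; room for four pots, for instance 30 mm either way in x and 40 mm either way in y from this point.
- cover_seat (a point): The point on the heater's deck (65 mm above the bench) where the origin of the cover lies when the cover is fully down around the tray, axes as the heater's (the cover may be half a turn round).
- cover: Loose clear plastic cover, an upside-down box 146 mm (x) by 186 mm (y) by 60 mm high, walls 4 mm, 350 g, open below, with a black handle bar on top. It goes over the tray with about 5 mm to spare all round and rests on the deck by its lower edge; on its seat it has 56 mm of free height inside above the deck. Origin: centre of its lower edge plane; z up.
- cover_grip (a point): Centre of the cover's handle bar, 93 mm above its lower edge: the bar is 100 mm long along the cover's y, 14 mm wide in x and 14 mm high, standing 26 mm clear of the cover's top between two posts of the same width 44 mm either side of the middle.
- carrier: Shallow steel carrying tray, fixed, 170 by 170 mm, floor 3 mm thick, wall 10 mm high, holding the sample pots. Origin: centre of its underside.
- pot1: Sample pot, loose, 60 g: clear body 38 mm across with a white screw cap 40 mm across and 13 mm high, 44 mm high in all. Origin: centre of its underside, z up through the cap. Two to four of the four pots are there.
- pot2: Sample pot like pot1 (may be absent).
- pot3: Sample pot like pot1 (may be absent).
- pot4: Sample pot like pot1 (may be absent).
- selector (a joint): Temperature selector, a rotary switch turning about an upright axis: 0 rad is off (anticlockwise stop, the long white mark), growing clockwise seen from above, one click each 0.5236 rad (30 degrees), stop at the seventh (3.665). The fifth click is 2.618 rad. It starts on the first, second or third click. Let go, it snaps into the nearest click; the detent peaks at about 0.08 N m.
- selector_grip (a point): On the selector's axis, 94 mm above the bench, at the height to grip: black bar grip 46 mm long, 14 mm wide, sides upright from 73 to 105 mm above the bench, on a skirt 48 mm across, 108 mm in front (-x) of the heater's origin. It turns with the selector: x along the bar to the white pointer end, z up. At off, x is 105 degrees anticlockwise of the heater's +x. Seven dots mark the clicks.
- reagent: Bystander: amber bottle 60 mm across, 130 mm high. Origin: centre of its underside.
- tipbox: Bystander: purple pipette tip box, 84 by 124 mm, 66 mm high. Origin: centre of its underside.
- timer: Bystander: small white bench timer lying flat, 70 by 50 by 18 mm. Origin: centre of its underside.
Not all that is in view belongs to the job. Leave any orange look-alike of the cover alone. What is shaped like the pot3 but orange is not meant.

How it is judged:
On the way, in this order (a step that is already met when the one before it is completed fails the run):
1. the selector has been turned back to off, the cover not yet on the bench (value of joint selector below 0.15 rad and velocity of joint selector between -0.1 and 0.1 rad/s and height (world z) of cover above 0.03 m), for 0.2 s.
2. the cover stands level on the bench, let go (height (world z) of cover between -0.006 and 0.006 m and angle between cover's own z axis and vertical below 0.06 rad and linear speed of cover below 0.03 m/s and contact force between the fingers and cover below 0.5 N), for 0.2 s.
3. every pot stands upright on the heated tray, let go, the cover still off (x of pot1 in the frame of tray between -0.048 and 0.048 m and y of pot1 in the frame of tray between -0.068 and 0.068 m and z of pot1 in the frame of tray between -0.004 and 0.004 m and angle between each of pot1, pot2, pot3, pot4's own z axis and vertical below 0.12 rad and linear speed of each of pot1, pot2, pot3, pot4 below 0.03 m/s and x of pot2 in the frame of tray between -0.048 and 0.048 m and y of pot2 in the frame of tray between -0.068 and 0.068 m and z of pot2 in the frame of tray between -0.004 and 0.004 m and x of pot3 in the frame of tray between -0.048 and 0.048 m and y of pot3 in the frame of tray between -0.068 and 0.068 m and z of pot3 in the frame of tray between -0.004 and 0.004 m and x of pot4 in the frame of tray between -0.048 and 0.048 m and y of pot4 in the frame of tray between -0.068 and 0.068 m and z of pot4 in the frame of tray between -0.004 and 0.004 m and contact force between the fingers and pot1 below 0.5 N and contact force between the fingers and pot2 below 0.5 N and contact force between the fingers and pot3 below 0.5 N and contact force between the fingers and pot4 below 0.5 N and height (world z) of cover below 0.03 m), for 0.2 s.
4. the cover sits fully down around the tray over the pots (x of cover in the frame of cover_seat between -0.009 and 0.009 m and y of cover in the frame of cover_seat between -0.009 and 0.009 m and z of cover in the frame of cover_seat between -0.003 and 0.003 m and angle between cover's own z axis and vertical below 0.03 rad and linear speed of cover below 0.02 m/s and x of pot1 in the frame of tray between -0.048 and 0.048 m and y of pot1 in the frame of tray between -0.068 and 0.068 m and z of pot1 in the frame of tray between -0.004 and 0.004 m and angle between each of pot1, pot2, pot3, pot4's own z axis and vertical below 0.12 rad and linear speed of each of pot1, pot2, pot3, pot4 below 0.03 m/s and x of pot2 in the frame of tray between -0.048 and 0.048 m and y of pot2 in the frame of tray between -0.068 and 0.068 m and z of pot2 in the frame of tray between -0.004 and 0.004 m and x of pot3 in the frame of tray between -0.048 and 0.048 m and y of pot3 in the frame of tray between -0.068 and 0.068 m and z of pot3 in the frame of tray between -0.004 and 0.004 m and x of pot4 in the frame of tray between -0.048 and 0.048 m and y of pot4 in the frame of tray between -0.068 and 0.068 m and z of pot4 in the frame of tray between -0.004 and 0.004 m), for 0.3 s.
5. the selector has been turned to the fifth click (value of joint selector between 2.498 and 2.738 rad and velocity of joint selector between -0.1 and 0.1 rad/s and x of cover in the frame of cover_seat between -0.009 and 0.009 m and y of cover in the frame of cover_seat between -0.009 and 0.009 m and z of cover in the frame of cover_seat between -0.003 and 0.003 m and angle between cover's own z axis and vertical below 0.03 rad and linear speed of cover below 0.02 m/s), for 0.3 s.
At the end, for the whole second after the job is handed in: All pots upright (7 deg) on the heated tray floor, centres within 48 mm (x) and 68 mm (y) of its centre; cover level and within 9 mm sideways, 3 mm in height of its seat; selector within 0.12 rad of the fifth click (2.618); bottle, tip box, timer within 30 mm of their start (all of step 5 and x of pot1 in the frame of tray between -0.048 and 0.048 m and y of pot1 in the frame of tray between -0.068 and 0.068 m and z of pot1 in the frame of tray between -0.004 and 0.004 m and angle between each of pot1, pot2, pot3, pot4's own z axis and vertical below 0.12 rad and linear speed of each of pot1, pot2, pot3, pot4 below 0.03 m/s and x of pot2 in the frame of tray between -0.048 and 0.048 m and y of pot2 in the frame of tray between -0.068 and 0.068 m and z of pot2 in the frame of tray between -0.004 and 0.004 m and x of pot3 in the frame of tray between -0.048 and 0.048 m and y of pot3 in the frame of tray between -0.068 and 0.068 m and z of pot3 in the frame of tray between -0.004 and 0.004 m and x of pot4 in the frame of tray between -0.048 and 0.048 m and y of pot4 in the frame of tray between -0.068 and 0.068 m and z of pot4 in the frame of tray between -0.004 and 0.004 m and distance of each of reagent, tipbox, timer from where it was at the start of the episode below 0.03 m); the robot touches nothing.
It fails at once if the reagent is moved more than 30 mm or tipped (distance of reagent from where it was at the start of the episode above 0.03 m or angle between reagent's own z axis and vertical above 0.4 rad).
It fails at once if the tipbox is moved more than 30 mm or tipped (distance of tipbox from where it was at the start of the episode above 0.03 m or angle between tipbox's own z axis and vertical above 0.4 rad).
It fails at once if the timer is moved more than 30 mm or tipped (distance of timer from where it was at the start of the episode above 0.03 m or angle between timer's own z axis and vertical above 0.4 rad).
It fails at once if the selector is on while the cover stands on the bench (value of joint selector above 0.3 rad and height (world z) of cover below 0.03 m).
Of pot1, pot2, pot3, pot4 only 2 to 4 are there at a start; the rules pass over those that are not, and their reading is None.
At some moment in a run one of pot1, pot2, pot3, pot4, cover may be knocked a few centimetres aside while the robot is not near it.
Once in a run the grip may slacken for a moment while it holds something.
It also fails if it takes over 210 s, if anything falls off the work surface, if the arm or the gripper's body presses on something with over 40 N, if the wrist force passes 120 N, or if a joint passes its speed limit or range.

ROBOT

A 6-joint arm with a two-finger parallel gripper is mounted at the origin on the work surface. World frame = base frame: x ahead of the robot, y to its left, z up, the work surface at z = 0. Lengths are in m, angles in rad, forces in N, time in s.
With the tool pointing down it reaches from about 0.275 to 0.775 m from the base axis. Payload 14.6 kg.
Tool frame: the origin (TCP) lies where the fingers leave the gripper's body, on its centre line; the fingertips stand 73 mm ahead of it and the grasp point (between the pads) lies 54 mm ahead of it (robot.tips_ahead is the distance from the TCP to the fingertips, in m); y points along the fingers, z is the direction in which the jaws open and shut, and the axes are right-handed (so a half turn about y gives the same grasp; the last joint's range is limited). The gripper opens to 85 mm and grips with 20 to 120 N. Pads are 22 mm wide; open, the fingers measure 114 mm over their backs; the gripper's body (76 mm by 85 mm) begins 54 mm behind the grasp point. The pads swing forward as they close: fully open they stand 13 mm farther back than shut.
Start: joints at [-1.381, 0.263, -0.048, 1.259, 0, 1.415], TCP at [0.177, -0.494, 0.304] pointing down, gripper open.
Joint ranges: [-2.65, 2.65], [-0.89, 1.7], [-1.18, 1.37], [-2.13, 2.11], [-1.35, 1.29], [-3.14, 3.14]. Speed limits (rad/s): [1.89, 1.89, 2.57, 2.79, 3.14, 3.14].

INTERFACE

Orientations are given as a rotation vector (axis times angle).
In Python, from rig import robot gives the robot as it stands. Calls block until the motion is done:
- robot.goto(position, orientation): joint-space move of the TCP to a pose.
- robot.move_linear(position, ori=None, speed=0.15): straight line of the TCP; ori=None keeps the orientation; speed is the mean speed in m/s.
- robot.goto_joints(angles): joint-space move.
- robot.ungrasp() and robot.close_gripper(): open the fingers fully, or close them until they stop; the grip force is fixed at half the most.
- robot.wait(seconds).
- robot.inverse_kinematics(position, orientation): joint angles nearest the present ones, or None.
- robot.get_image(name): name is "scene" or "top" or "wrist"; returns a dict with "color" (420x560x3 uint8, red, green, blue), "fx", "fy", "cx", "cy" (pixels), "view" (4x4, takes a point from world to camera coordinates). Camera axes: x right, y down, z forward; pixel columns grow to the right and rows downward; lengths in m; the calibration is good to about 2 mm. A picture is of the moment at which its call begins. There is no depth.
A pose or a line that the arm cannot do raises robot.PlanningError and nothing moves.
- robot.sign_off(): hands the job in, once; it reports no verdict.
Readings, each from a call of its own:
- robot.current_clock(): time.
- robot.current_joint_pos(): joint angles.
- robot.current_qvel(): joint speeds.
- robot.current_joint_efforts(): joint torques, N m.
- robot.current_ee_pos(): TCP position.
- robot.current_ee_rot(): TCP orientation.
- robot.current_ft_force(): force on the tool from outside, world axes, zero at the start.
- robot.current_torque(): the same for the moment, N m.
- robot.current_gripper_width(): finger opening in m.
Only numpy, scipy, OpenCV 4.12 (cv2) and the standard library are available. Lean on these libraries where they do the work, as an engineer would, in place of code of your own. Each camera call takes 0.05 s, during which the arm holds its last target.

## Working session

There is one attempt and no reset: what is moved stays moved. The work goes in short steps, each a Python script; the robot and the scene stay as the last script left them, time stands still between calls to the robot, and variables do not carry over. Pictures are saved under pics/ and viewed, and the job is handed in when it is done.

```bash
ls -la; mkdir -p pics; python3 - <<'E'
from rig import robot
import cv2
for n in ["scene","top","wrist"]:
    im=robot.get_image(n); cv2.imwrite(f"pics/a_{n}.png",im["color"][:,:,::-1])
    print(n,im["fx"],im["cx"],im["cy"],im["view"].round(4).tolist())
print(robot.current_clock(),robot.current_ee_pos(),robot.current_ee_rot(),robot.current_gripper_width(),robot.tips_ahead)
E
```

```text
total 12
drwxr-xr-x  3 agent agent 4096 Dec  7 14:50 .
drwxr-xr-x 23 root  root  4096 Dec  7 14:50 ..
drwxr-xr-x  2 agent agent 4096 Dec  7 14:50 pics
scene 439.1473033505816 284.5580526236661 207.30689438045275 [[-0.4651, 0.8852, 0.007, 0.3511], [0.7665, 0.4067, -0.4971, -0.3356], [-0.4429, -0.2258, -0.8677, 1.4399], [0.0, 0.0, 0.0, 1.0]]
top 448.48775004057933 273.43515592052586 204.62799267976112 [[-0.0047, -1.0, -0.0061, -0.1083], [-0.9982, 0.005, -0.0599, 0.5753], [0.06, 0.0058, -0.9982, 1.4013], [0.0, 0.0, 0.0, 1.0]]
wrist 345.5888867743717 281.9124856179111 212.53992825293975 [[0.3391, -0.9407, -0.0018, -0.5237], [-0.9, -0.325, 0.2903, -0.0384], [-0.2737, -0.0969, -0.9569, 0.3788], [0.0, 0.0, 0.0, 1.0]]
0.15 [ 0.17742502 -0.49395729  0.30354818] [-0.35419406  2.03491892 -2.03326228] 0.08565338529661023 0.0726
```

View pics/a_scene.png

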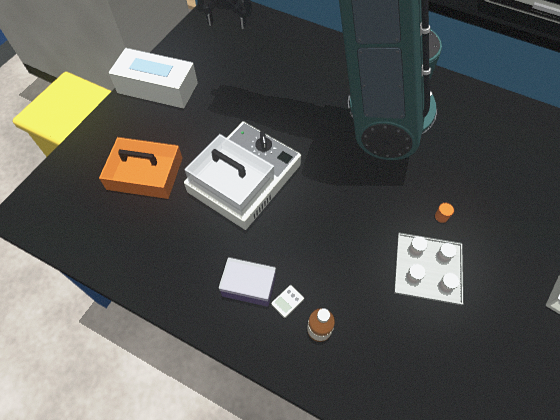

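View pics/a_top.png

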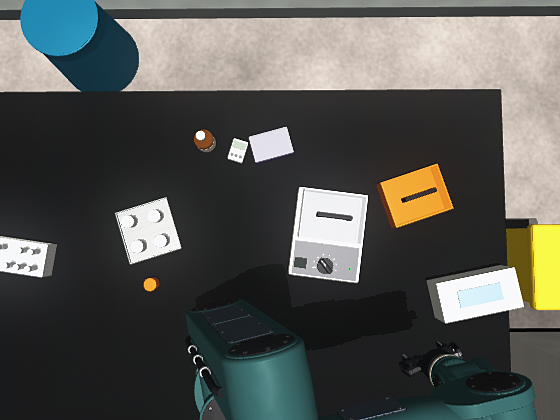

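View pics/a_wrist.png

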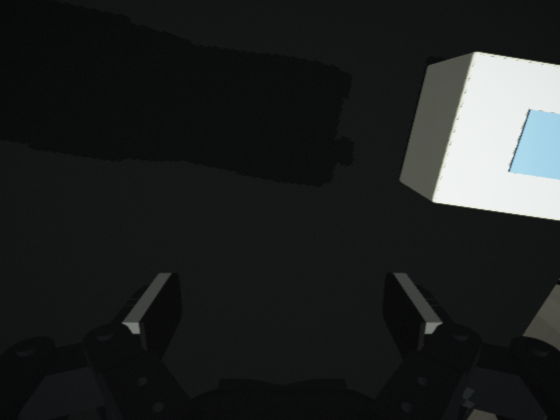

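Four pots are on the carrier (top view about 130–162, 215–247), with the orange decoy at (150,284). The heater is near (330,235): its selector is at (325,265) and the cover handle at (334,215). The bottle, timer and tip box are along the back. Next I'll zoom in and measure.

```bash
cat > h.py <<'E'
import numpy as np, cv2
from rig import robot
from scipy.spatial.transform import Rotation as R
def ray(im,uv,z):
    V=np.array(im["view"]); Rm=V[:3,:3]; c=-Rm.T@V[:3,3]
    uv=np.atleast_2d(np.array(uv,float))
    d=np.c_[(uv[:,0]-im["cx"])/im["fx"],(uv[:,1]-im["cy"])/im["fy"],np.ones(len(uv))]@Rm
    return c+d*((z-c[2])/d[:,2])[:,None]
def proj(im,p):
    V=np.array(im["view"]); q=np.atleast_2d(p)@V[:3,:3].T+V[:3,3]
    return np.c_[q[:,0]/q[:,2]*im["fx"]+im["cx"],q[:,1]/q[:,2]*im["fy"]+im["cy"]]
def shot(n,name,crop=None,s=1):
    im=robot.get_image(n); c=im["color"][:,:,::-1]
    if crop: x0,y0,x1,y1=crop; c=c[y0:y1,x0:x1]
    cv2.imwrite(f"pics/{name}.png",cv2.resize(c,None,fx=s,fy=s,interpolation=cv2.INTER_CUBIC)); return im
E
python3 - <<'E'
from h import *
im=shot("top","b_heat",(280,175,380,290),5)
shot("top","b_car",(100,185,200,300),5)
g=cv2.cvtColor(im["color"],cv2.COLOR_RGB2GRAY)
hsv=cv2.cvtColor(im["color"],cv2.COLOR_RGB2HSV)
# handle bar
m=np.zeros_like(g); m[190:238,305:362]=(g[190:238,305:362]<90)
n,l,st,ct=cv2.connectedComponentsWithStats(m)
for i in range(1,n):
    if st[i,4]>30:
        pts=np.argwhere(l==i)[:,::-1].astype(np.float32); r=cv2.minAreaRect(pts); b=ray(im,cv2.boxPoints(r),0.165)
        print("bar",st[i],r,b.round(4).tolist(),b.mean(0).round(4))
# white blobs (housing)
m=((g>120)).astype(np.uint8)
n,l,st,ct=cv2.connectedComponentsWithStats(m)
for i in range(1,n):
    if 300<st[i,4]<20000:
        pts=np.argwhere(l==i)[:,::-1].astype(np.float32); r=cv2.minAreaRect(pts)
        print(st[i],np.round(ray(im,cv2.boxPoints(r),0.065),4)[:,:2].tolist(), cv2.boxPoints(r).tolist())
E
```

```text
bar [331 190  31   4  76] ((346.0, 191.5), (3.0, 30.0), 90.0) [[0.6066, -0.2754, 0.165], [0.6061, -0.3603, 0.165], [0.5976, -0.3602, 0.165], [0.598, -0.2753, 0.165]] [ 0.6021 -0.3178  0.165 ]
bar [316 212  37   9 146] ((334.0130920410156, 215.9017791748047), (36.21285629272461, 4.691812038421631), 7.594644546508789) [[0.5335, -0.2314, 0.165], [0.5467, -0.2333, 0.165], [0.5326, -0.3345, 0.165], [0.5195, -0.3325, 0.165]] [ 0.5331 -0.2829  0.165 ]
[  94    0  466    9 3465] [[1.1942, 0.4501], [1.2202, 0.4506], [1.2086, -1.0078], [1.1829, -1.0067]] [[94.0, 7.999999046325684], [94.0, 0.0], [558.9999389648438, 0.0], [558.9999389648438, 7.999999046325684]]
[ 57  15  41  41 499] [[1.0707, 0.5824], [1.174, 0.4419], [1.1265, 0.4081], [1.0236, 0.5484]] [[51.05405044555664, 46.67567825317383], [96.4594497680664, 14.243242263793945], [106.93243408203125, 28.905406951904297], [61.52703094482422, 61.33784484863281]]
[   0   20   80   72 3258] [[1.1577, 0.7456], [1.1558, 0.4965], [0.9289, 0.4917], [0.9306, 0.7383]] [[-2.1737480640769994e-15, 20.0], [79.0, 20.0], [79.0, 91.0], [0.0, 91.0]]
[ 249  127
[... 1131 characters left out ...]
.3269]] [[113.81651306152344, 212.0550537109375], [165.83486938476562, 196.44955444335938], [181.3853302001953, 248.284423828125], [129.36697387695312, 263.8899230957031]]
[   0  236   51   42 1511] [[0.3762, 0.7359], [0.481, 0.7238], [0.458, 0.5698], [0.3535, 0.5826]] [[-5.014558792114258, 270.2661437988281], [0.04542732238769531, 235.68955993652344], [50.143272399902344, 243.02096557617188], [45.083290100097656, 277.5975341796875]]
[ 436  267   88   56 3340] [[0.3329, -0.5994], [0.3817, -0.8412], [0.2597, -0.8622], [0.2113, -0.6216]] [[435.55902099609375, 282.883544921875], [515.3859252929688, 266.2529296875], [523.8967895507812, 307.1048583984375], [444.06988525390625, 323.7354736328125]]
```

View pics/b_heat.png

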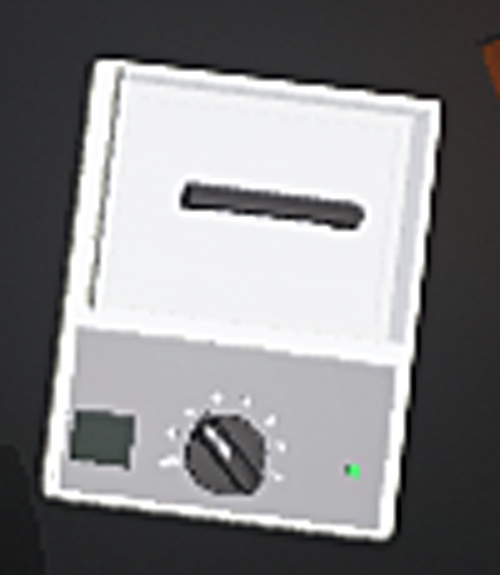

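View pics/b_car.png

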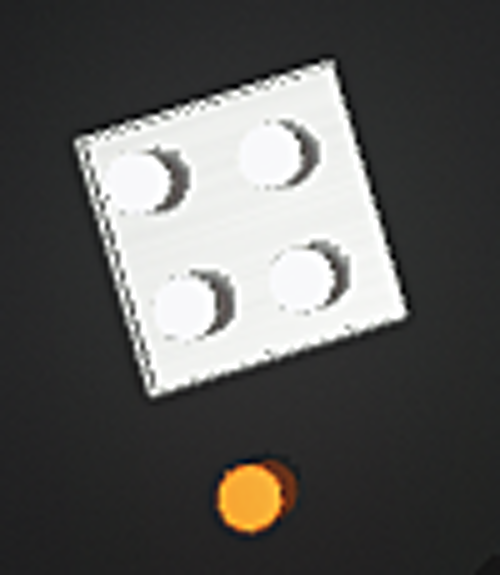

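```bash
cat >> h.py <<'E'
HY=np.arctan2(*( (np.array([.6284,-.1888])-[.3611,-.1533]+np.array([.6003,-.4028])-[.3339,-.365])[::-1]))
HX=np.array([np.cos(HY),np.sin(HY)]); HN=np.array([-HX[1],HX[0]])
HC=np.array([[.3611,-.1533],[.6284,-.1888],[.6003,-.4028],[.3339,-.365]]).mean(0)+0.0125*HX
SEL=HC-0.108*HX
def ori(phi):
    z=np.array([np.cos(phi),np.sin(phi),0]); y=np.array([0,0,-1.]); x=np.cross(y,z)
    return R.from_matrix(np.c_[x,y,z]).as_rotvec()
def ik(xy,z,phi): return robot.inverse_kinematics([xy[0],xy[1],z],ori(phi))
def F(): return np.round(robot.current_ft_force(),1)
E
python3 - <<'E'
from h import *
print(np.degrees(HY),HC,SEL)
d=np.radians
print(R.from_rotvec(robot.current_ee_rot()).as_matrix().round(3))
for nm,xy,phis in [("sel",SEL,[127.3,-52.7,187.3,7.3,37.3,-142.7]),("cov",HC+.04*HX,[-7.7,172.3]),("car",[.496,.273],[0,45,90,135,180,-45,-90,-135])]:
    for p in phis:
        q=ik(xy,.2,d(p)); print(nm,p,None if q is None else np.round(q,3))
E
```

```text
-7.820252109517516 [ 0.49330875 -0.27917582] [ 0.38631317 -0.26448072]
[[-0.941 -0.     0.338]
 [-0.338  0.    -0.941]
 [-0.    -1.    -0.   ]]
sel 127.3 [-0.775  0.227 -0.394  0.95   0.    -1.426]
sel -52.7 [-0.775  0.227 -0.394  0.95   0.     1.716]
sel 187.3 [-0.775  0.227 -0.394  0.95   0.    -2.473]
sel 7.3 [-0.775  0.227 -0.394  0.95   0.     0.669]
sel 37.3 [-0.775  0.227 -0.394  0.95   0.     0.145]
sel -142.7 [-0.775  0.227 -0.394  0.95   0.    -2.996]
cov -7.7 [-0.625  0.444 -0.055  1.072  0.     1.08 ]
cov 172.3 [-0.625  0.444 -0.055  1.072  0.    -2.062]
car 0 [ 0.359  0.383 -0.158  1.03   0.     1.93 ]
car 45 [ 0.359  0.383 -0.158  1.03   0.     1.145]
car 90 [ 0.359  0.383 -0.158  1.03   0.     0.359]
car 135 [ 0.359  0.383 -0.158  1.03   0.    -0.426]
car 180 [ 0.359  0.383 -0.158  1.03   0.    -1.212]
car -45 [ 0.359  0.383 -0.158  1.03   0.     2.715]
car -90 [ 0.359  0.383 -0.158  1.03   0.    -2.782]
car -135 [ 0.359  0.383 -0.158  1.03   0.    -1.997]
```

```bash
python3 - <<'E'
from h import *
phi=HY+np.radians(45-90)
robot.goto([SEL[0],SEL[1],.30],ori(phi))
im=shot("wrist","c_sel"); np.savez("c_sel",**im)
p=np.array([[*SEL,.105],[*(SEL+.023*np.array([np.cos(phi+np.pi/2),np.sin(phi+np.pi/2)])),.105]])
print(proj(im,p),robot.current_clock())
E
```

```text
[[282.29356464 204.41577746]
 [282.30881723 175.7727372 ]] 1.4833
```

View pics/c_sel.png

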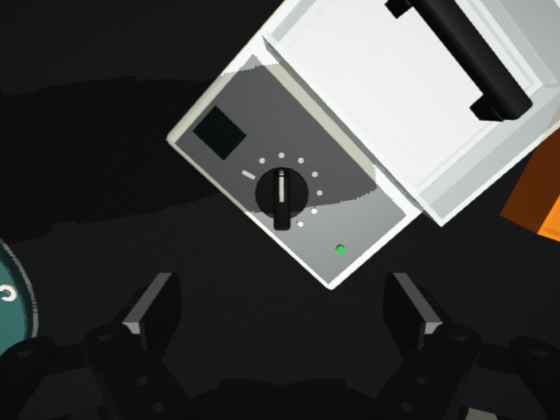

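The bar is upright in the view, centred at (282,199) against a predicted (282,204). The pointer is on the second dot after the long mark, so the selector is on click 2. I'll grip it and turn it 60° anticlockwise.

```bash
python3 - <<'E'
from h import *
robot.move_linear([*SEL,.148],speed=.12)
print(F()); robot.close_gripper(); print("w",robot.current_gripper_width(),F())
q=np.array(robot.current_joint_pos())
for a in np.radians([10,20,30,40,50,60]):
    t=q.copy(); t[5]-=a; robot.goto_joints(t)
    print(F(),np.round(robot.current_torque(),2),robot.current_joint_pos()[5])
robot.wait(.4)
shot("top","d1",(280,175,380,290),5)
robot.ungrasp(); robot.wait(.3)
robot.move_linear([*SEL,.30],speed=.2)
shot("wrist","d2"); print(F(),robot.current_clock())
E
```

```text
[-0.7 -0.2  0.7]
w 0.013482645199475935 [-1.2  0.5  5.1]
[-0.9  0.3  1.8] [ 0.17  0.11 -0.08] 1.5475218126682804
[-0.8  0.2  3.5] [0.16 0.22 0.06] 1.3755218723166787
[-1.2  1.2  3.3] [0.22 0.26 0.03] 1.2021614477999383
[-1.4  1.1  3.5] [ 0.21  0.36 -0.13] 1.0280916545601475
[-2.5  1.4  5. ] [0.32 0.5  0.1 ] 0.8535304980722329
[-2.8  1.   5.1] [0.26 0.53 0.03] 0.6774122194596208
[ 0.4 -0.  -0.4] 7.7
```

View pics/d2.png

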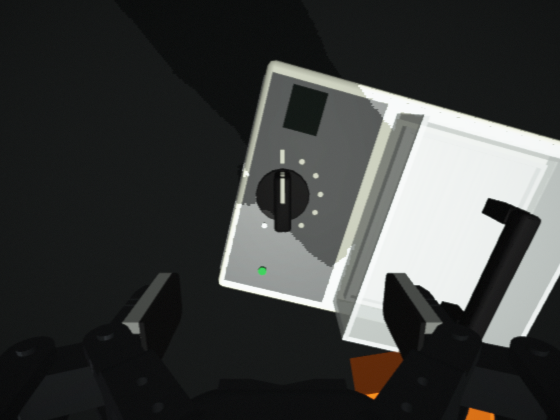

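The pointer at (283,185) is in line with the long mark at (282,157), so the selector is off. Next is the cover: hover over the handle and check its position.

```bash
python3 - <<'E'
from h import *
SEAT=HC+.04*HX; print(SEAT)
robot.goto([*SEAT,.36],ori(HY))
im=shot("wrist","e1"); g=cv2.cvtColor(im["color"],cv2.COLOR_RGB2GRAY)
print(proj(im,[[*(SEAT+s*.05*HN),.165] for s in (-1,0,1)]).round(1), robot.current_clock())
E
```

```text
[ 0.53293674 -0.28461845]
[[283.1 264.4]
 [283.3 206.6]
 [283.5 142.5]] 8.4333
```

View pics/e1.png

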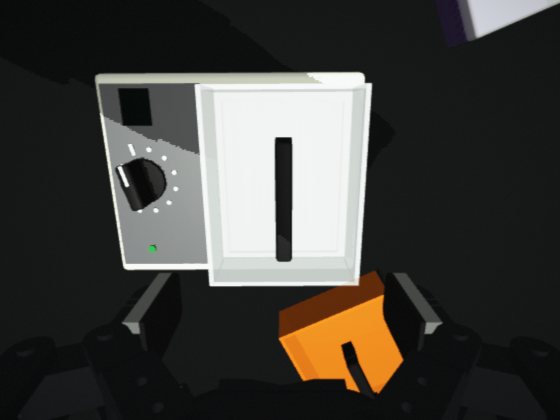

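The bar runs from row 138 to 262 at column 283, within about 2 mm of the prediction. I'll grip it, lift, and check.

```bash
python3 - <<'E'
from h import *
SEAT=HC+.04*HX
robot.move_linear([*SEAT,.212],speed=.12); robot.close_gripper()
print("w",robot.current_gripper_width(),F(),robot.current_ee_pos())
robot.move_linear([*SEAT,.34],speed=.08); robot.wait(.3)
print("w",robot.current_gripper_width(),F())
robot.move_linear([.48,0.005,.30],ori(0),speed=.15)
print("w",robot.current_gripper_width(),F(),robot.current_clock())
shot("scene","f1");shot("wrist","f2")
E
```

```text
w 0.013124217005905044 [-0.1 -0.1  2.8] [ 0.53301715 -0.28467003  0.21211755]
w 0.012715238963660197 [ 0.6  0.3 -3.6]
w 0.0127045875148343 [-0.3  0.6 -2.9] 14.65
```

View pics/f1.png

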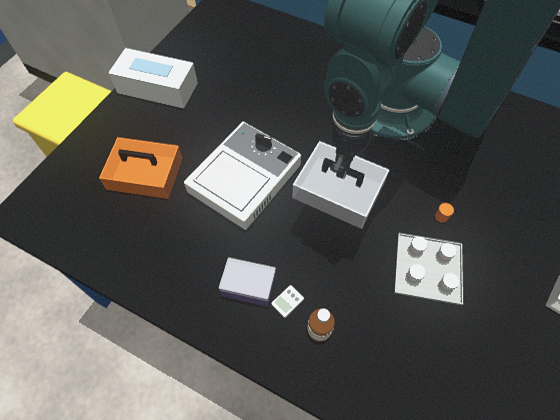

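View pics/f2.png

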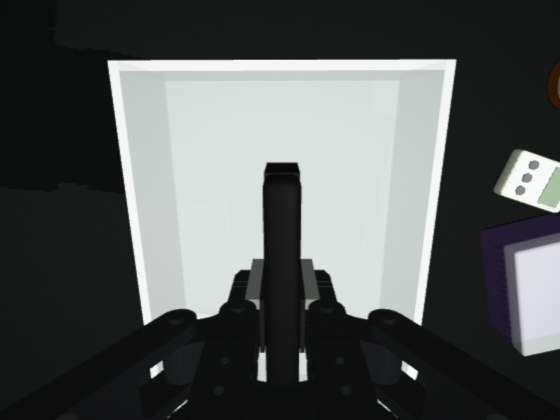

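The cover hangs level from the bar between heater and carrier (scene about 340,183), and the tray is uncovered. I'll lower it to the bench and measure the tray and pots with the arm clear.

```bash
python3 - <<'E'
from h import *
robot.move_linear([.48,0.005,.165],speed=.12)
for z in np.arange(.160,.140,-.0025):
    robot.move_linear([.48,.005,z],speed=.03)
    f=F()
    if f[2]>1.5: break
print(z,f); robot.ungrasp(); robot.wait(.3)
robot.move_linear([.48,.005,.30],speed=.2)
robot.goto([.47,.27,.36],ori(np.pi/2))
im=shot("wrist","g1"); shot("top","g2"); print(robot.current_clock(),F())
E
```

```text
0.145 [-13.8   1.3  40.1]
20.925 [ 0.2 -0.1 -0.3]
```

View pics/g1.png

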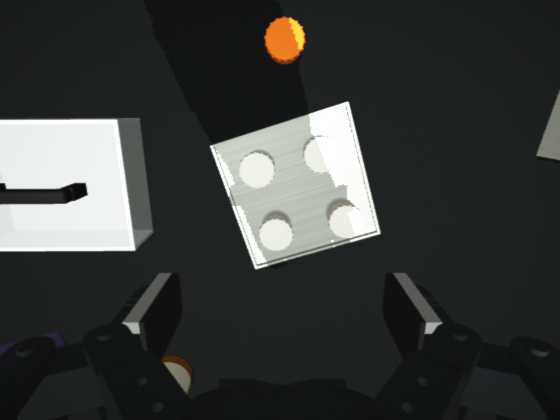

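View pics/g2.png

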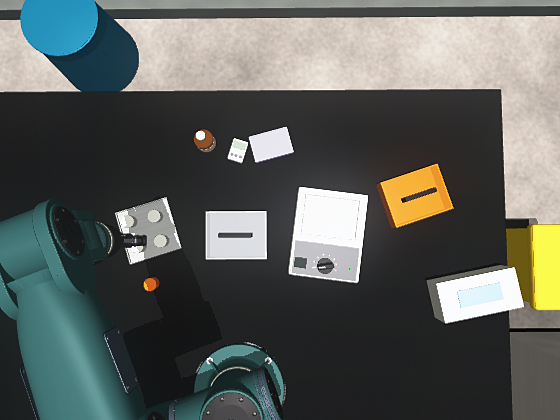

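The cover stands on the bench at top view (236,235), with the heater tray open. The four caps in the wrist view are near (257,170), (320,154), (276,234) and (344,221). Next I'll measure them with circle fits.

```bash
cat >> h.py <<'E'
def caps(im,box,z=.047,rr=(15,22),p2=12):
    g=cv2.cvtColor(im["color"],cv2.COLOR_RGB2GRAY); x0,y0,x1,y1=box
    c=cv2.resize(g[y0:y1,x0:x1],None,fx=3,fy=3,interpolation=cv2.INTER_CUBIC)
    h=cv2.HoughCircles(c,cv2.HOUGH_GRADIENT,1,40*3*.7,param1=80,param2=p2,minRadius=rr[0]*3,maxRadius=rr[1]*3)
    if h is None: return []
    uv=h[0][:,:2]/3+[x0,y0]; r=h[0][:,2]/3
    return [(u.round(1),round(float(k),1),ray(im,u,z)[0][:2].round(4)) for u,k in zip(uv,r)]
E
python3 - <<'E'
from h import *
im=robot.get_image("wrist")
C=caps(im,(210,100,385,270))
for c in C: print(*c)
P=ray(im,[[257,170],[320,154],[276,234],[344,221]],.047); print(P.round(4))
q=ray(im,[[212,146],[349,102],[380,234],[257,268]],.010)[:,:2]; print(q.round(4),q.mean(0),np.linalg.norm(q-np.roll(q,1,0),axis=1))
v=im["color"][:,:,::-1].copy()
for c in C: cv2.circle(v,tuple(np.int32(c[0])),int(c[1]),(0,0,255),1)
cv2.imwrite("pics/g3.png",cv2.resize(v[90:280,200:390],None,fx=3,fy=3))
E
```

```text
[257.2 169.8] 17.3 [0.4619 0.2423]
[276.2 234.5] 16.1 [0.5386 0.2629]
[346.8 222.8] 17.4 [0.5243 0.3454]
[319.5 151.8] 17.1 [0.4421 0.3111]
[252.2 206.2] 18.8 [0.5039 0.2356]
[[0.4621 0.2421 0.047 ]
 [0.4445 0.3117 0.047 ]
 [0.538  0.2627 0.047 ]
 [0.522  0.342  0.047 ]]
[[0.4395 0.1863]
 [0.3896 0.3474]
 [0.5521 0.3964]
 [0.6    0.2364]] [0.49530102 0.2916272 ] [0.16815796 0.16871511 0.16964831 0.16693353]
```

View pics/g3.png

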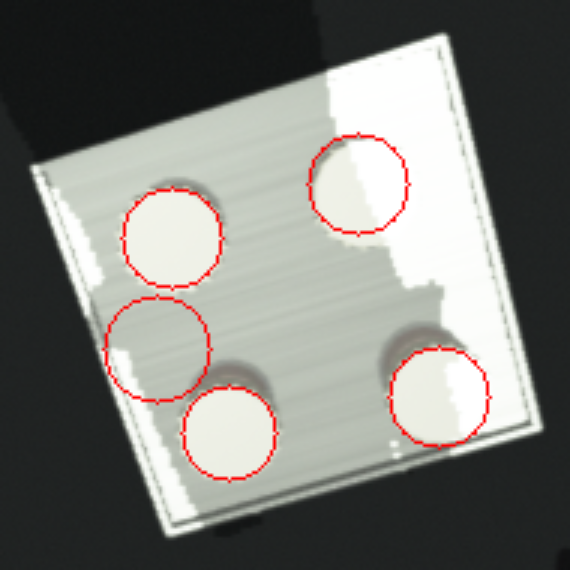

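```bash
cat >> h.py <<'E'
SEAT=HC+.04*HX
def clear(xy,phi,others,L=.060,w=.013):
    d=np.array([np.cos(phi),np.sin(phi)]); n=np.array([-d[1],d[0]]); m=1.
    for o in others:
        r=np.array(o)-xy; a=max(abs(r@d)-L,0); b=max(abs(r@n)-w,0); m=min(m,np.hypot(a,b)-.02)
    return m
def bestphi(xy,others,z=.25):
    c=[]
    q0=robot.current_joint_pos()
    for p in np.radians(np.arange(-180,180,10)):
        q=ik(xy,z,p)
        if q is None or abs(q[5])>2.9: continue
        c.append((min(clear(xy,p,others),.03)-.002*abs(q[5]-q0[5]),p))
    return max(c)
def slot(i): return SEAT+[(.031,-.043),(.031,.043),(-.031,-.043),(-.031,.043)][i]@np.array([HX,HN])
E
python3 - <<'E'
from h import *
im=shot("top","i1",(280,175,380,290),5)
print(proj(im,[[*(SEAT+a*HX+b*HN),.075] for a,b in [(.064,.084),(.064,-.084),(-.064,-.084),(-.064,.084)]]).round(1).tolist(), ((proj(im,[[*SEAT,.075]])-[280,175])*5).round(0))
r=ray(im,[[115.5,213],[166.5,197.5],[181,248.5],[130,264]],.010); print(r.mean(0))
# hover over pot C
P=dict(A=[.462,.242],B=[.4445,.3105],C=[.5386,.2629],D=[.523,.344])
for k in P: print(k,bestphi(np.array(P[k]),[P[j] for j in P if j!=k]))
s,phi=bestphi(np.array(P["A"]),[P[j] for j in "BCD"])
robot.goto([*P["A"],.25],ori(phi)); im=shot("wrist","i2")
for c in caps(im,(200,130,370,270),rr=(24,36),p2=20): print(*c)
print(proj(im,[*P["A"],.047]))
E
```

```text
[[305.9, 192.5], [360.9, 199.7], [355.8, 241.7], [300.5, 234.3]] [[254. 210.]]
[0.49444828 0.28641012 0.01      ]
A (np.float64(0.01544932293071616), np.float64(1.0471975511965976))
B (np.float64(0.022437167267056052), np.float64(2.792526803190927))
C (np.float64(0.021198479804628818), np.float64(2.6179938779914944))
D (np.float64(0.027500255627058313), np.float64(2.6179938779914944))
[284.5 214.2] 34.3 [0.4722 0.2395]
[[281.0249837  202.43315596]]
```

View pics/i1.png

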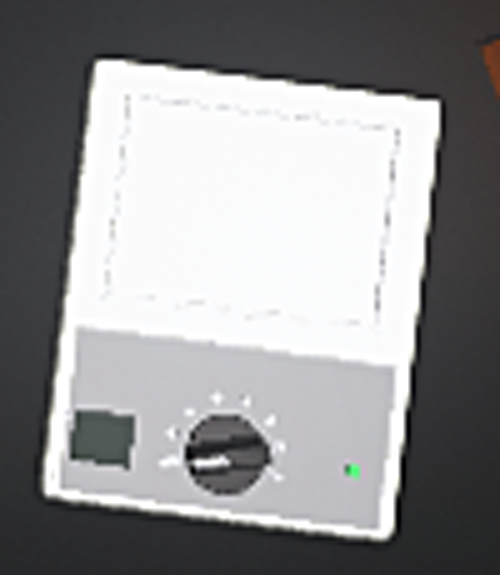

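View pics/i2.png

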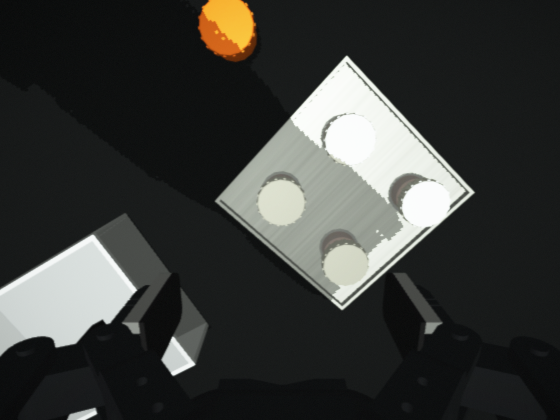

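The tray outline matches the predicted corners to about 1 px, and pot A sits at (281,202), exactly as predicted. I'll move pot A.

```bash
cat >> h.py <<'E'
def pick(xy,phi,zup=.28):
    robot.move_linear([*xy,.091],ori(phi),speed=.15)
    robot.close_gripper(); w=robot.current_gripper_width(); f=F()
    robot.move_linear([*xy,zup],speed=.12); robot.wait(.2)
    print("grip w",round(w,4),f,"lifted w",round(robot.current_gripper_width(),4),F())
def place(xy,phi,zup=.28):
    robot.goto([*xy,zup],ori(phi)); print("over tray w",round(robot.current_gripper_width(),4))
    robot.move_linear([*xy,.166],speed=.12); b=F()[2]
    for z in np.arange(.162,.153,-.001):
        robot.move_linear([*xy,z],speed=.03)
        if F()[2]-b>2: break
    print("down z",round(z,4),F(),round(robot.current_gripper_width(),4))
    robot.ungrasp(); robot.wait(.2); robot.move_linear([*xy,.30],speed=.2)
E
python3 - <<'E'
from h import *
P=dict(A=[.462,.242],B=[.4445,.3105],C=[.5386,.2629],D=[.523,.344])
pick(np.array(P["A"]),np.radians(60))
t=slot(0); s,phi=bestphi(t,[]); print(phi); place(t,phi)
shot("wrist","j1"); shot("scene","j2"); print(robot.current_clock())
E
```

```text
grip w 0.0381 [-2.2 -1.   8.8] lifted w 0.0385 [-0.5 -0.4 -1.3]
0.0
over tray w 0.038
down z 0.157 [-2.   1.7  6.9] 0.0384
31.6667
```

View pics/j1.png

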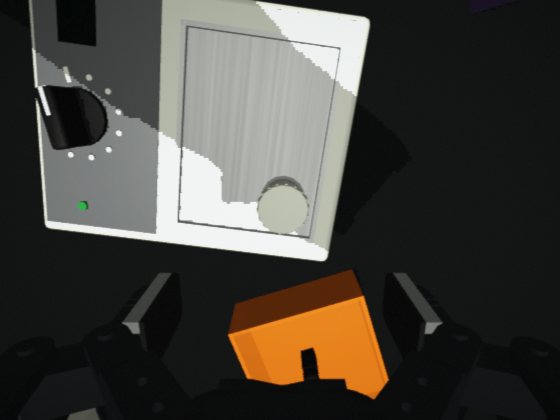

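View pics/j2.png

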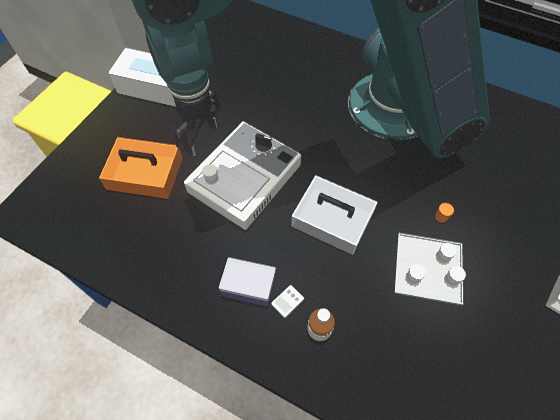

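Pot A is upright in the tray at wrist (282,208). On the carrier one pot has shifted, from scene (450,284) to (456,275), so the knock has happened. I'll hover and re-measure.

```bash
python3 - <<'E'
from h import *
robot.goto([.48,.30,.30],ori(np.pi/2)); im=shot("wrist","k1")
for c in caps(im,(150,60,450,330),rr=(18,26),p2=18): print(*c)
E
```

```text
[297.5 151.8] 21.6 [0.4452 0.3147]
[336.5 205.2] 20.3 [0.4964 0.3532]
[241.2 252.8] 25.8 [0.5464 0.2591]
```

View pics/k1.png

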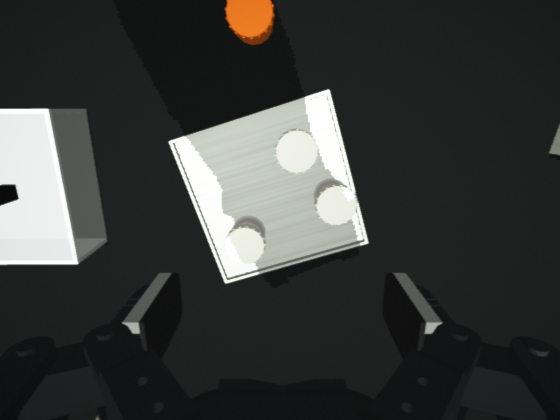

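Pots now sit at B (297,151), D (336,204) and C about (246,245), all upright. I'll pick C next.

```bash
python3 - <<'E'
from h import *
im=robot.get_image("wrist")
B,D,C=ray(im,[[297,151],[336,204.5],[246.5,245]],.047)[:,:2]; print(B,D,C)
s,phi=bestphi(C,[B,D]); print(s,phi)
robot.goto([*C,.25],ori(phi)); im=shot("wrist","l1",(180,120,380,300),3)
print((proj(im,[*C,.047])-[180,120])*3); shot("wrist","l1b")
E
```

```text
[0.44440572 0.31426332] [0.49575528 0.35265041] [0.53788739 0.26478086]
0.029488077403461235 1.2217304763960306
[[306.26156175 249.205247  ]]
```

View pics/l1.png

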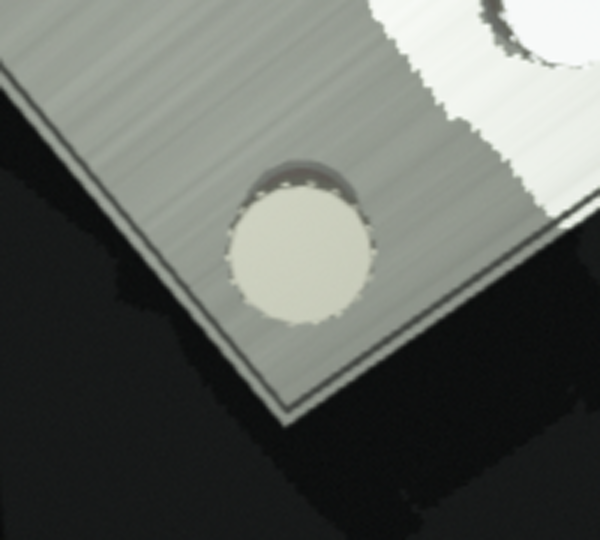

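C is at crop (302,253) against a predicted (306,249), about 1 mm off. I'll transfer it, then measure and transfer the next pot.

```bash
python3 - <<'E'
from h import *
C=np.array([.5379,.2645]); pick(C,1.22173)
t=slot(1); s,phi=bestphi(t,[slot(0)]); print(s,phi); place(t,phi)
shot("wrist","m0")
robot.goto([.48,.30,.30],ori(np.pi/2)); im=shot("wrist","m1")
for c in caps(im,(150,60,450,330),rr=(18,24),p2=18): print(*c)
print(robot.current_clock())
E
```

```text
grip w 0.0379 [-1.3 -0.8  7.3] lifted w 0.0378 [-0.1 -0.3 -0.9]
0.029975588707872126 0.3490658503988659
over tray w 0.0383
down z 0.157 [-2.7  1.8  7.8] 0.0383
[296.5 151.5] 20.8 [0.4449 0.3137]
[335.8 205.8] 19.4 [0.4971 0.3525]
46.375
```

View pics/m0.png

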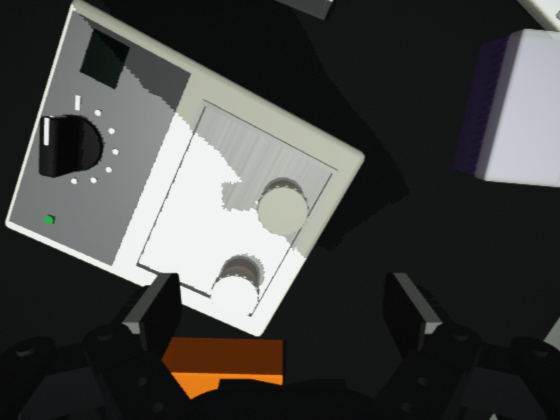

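View pics/m1.png

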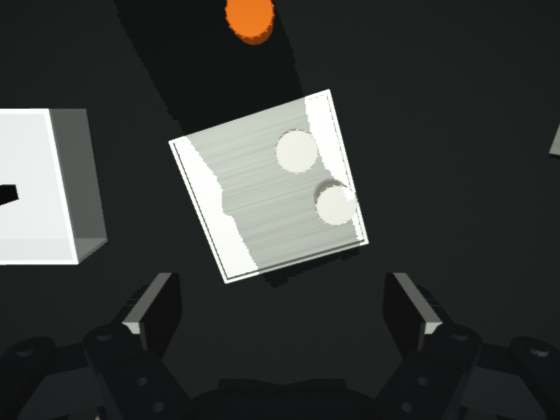

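Both placed pots stand in the tray, at (283,208) and (235,297). B and D haven't moved. D is next, then B.

```bash
python3 - <<'E'
from h import *
D=np.array([.4965,.3525]); B=np.array([.4447,.314])
s,phi=bestphi(D,[B]); print(s,phi); robot.goto([*D,.25],ori(phi)); pick(D,phi)
t=slot(2); s,phi=bestphi(t,[slot(0),slot(1)]); print(s,phi); place(t,phi); shot("wrist","n0")
robot.goto([*B,.30],ori(np.pi/2)); im=shot("wrist","n1")
print(proj(im,[*B,.047]))
for c in caps(im,(150,60,450,330),rr=(18,24),p2=18): print(*c)
print(robot.current_clock())
E
```

```text
0.02909062825630159 2.0943951023931953
grip w 0.0383 [-0.6 -0.9  7. ] lifted w 0.038 [-0.5  0.3 -0.8]
0.027955246429634418 1.3962634015954636
over tray w 0.0381
down z 0.157 [-1.9  2.   8.3] 0.0384
[[281.54856072 188.61998043]]
[281.8 188.2] 20.4 [0.4443 0.3143]
[237.2  61.5] 23.1 [0.3328 0.2759]
59.5333
```

View pics/n0.png

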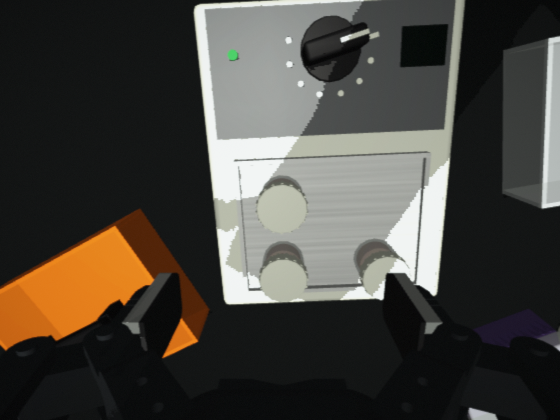

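View pics/n1.png

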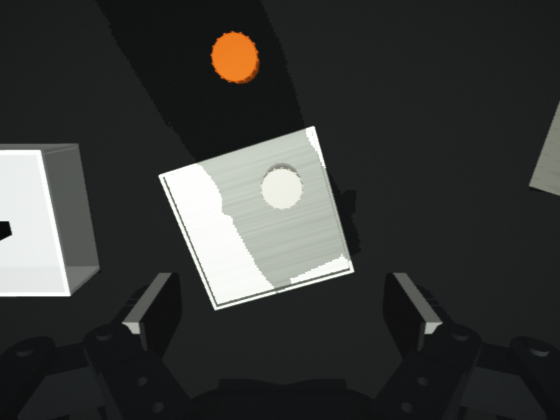

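Three pots stand in the tray. B is measured at (282,188) as predicted. I'll transfer the last pot.

```bash
python3 - <<'E'
from h import *
B=np.array([.4445,.3142])
s,phi=bestphi(B,[]); print(s,phi); pick(B,phi)
t=slot(3); s,phi=bestphi(t,[slot(0),slot(1),slot(2)]); print(s,phi); place(t,phi)
robot.goto([*(SEAT-.02*HX),.36],ori(HY)); im=shot("wrist","o0")
print(proj(im,[[*slot(i),.113] for i in range(4)]).round(1).tolist())
for c in caps(im,(150,60,450,330),z=.113,rr=(17,26),p2=15):
    l=c[2]-SEAT; print(*c, (l@HX).round(4),(l@HN).round(4))
shot("scene","o1"); print(robot.current_clock())
E
```

```text
0.02999864509811016 1.5707963267948966
grip w 0.038 [-2.2 -2.1  7.9] lifted w 0.0381 [-0.   0.8  0.3]
0.014505619218204577 0.8726646259971648
over tray w 0.0379
down z 0.157 [-2.3  1.2  6.9] 0.0383
[[335.2, 234.8], [339.7, 145.1], [271.4, 234.6], [270.9, 144.9]]
[340.2 146.2] 21.4 [ 0.5698 -0.2472] 0.0314 0.0421
[271.2 143.2] 21.8 [ 0.5086 -0.2363] -0.0307 0.0446
[335.2 236.2] 20.6 [ 0.5577 -0.3329] 0.0311 -0.0445
[271.8 235.8] 21.4 [ 0.4966 -0.3244] -0.0306 -0.0444
[160.8 181.8] 23.4 [ 0.402  -0.2578] -0.1334 0.0088
70.7417
```

View pics/o0.png

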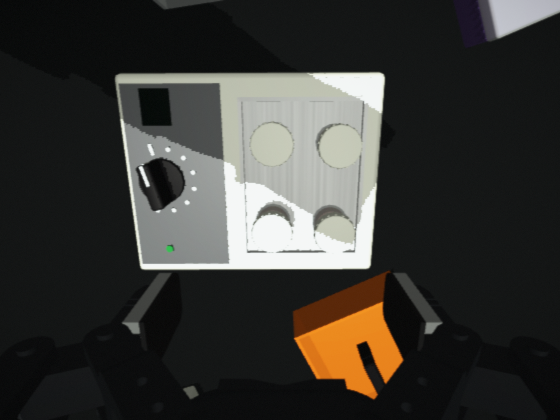

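View pics/o1.png

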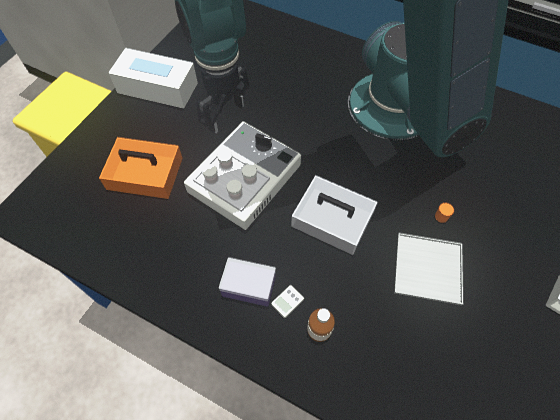

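All four pots stand within 2 mm of their slots and the carrier is empty. Next I'll look at the cover before gripping it.

```bash
python3 - <<'E'
from h import *
c=np.array([.48,.005])
robot.goto([*c,.30],ori(0)); im=shot("wrist","p0")
print(proj(im,[[*(c+[0,s]),.100] for s in (-.05,0,.05)]).round(1).tolist())
g=cv2.cvtColor(im["color"],cv2.COLOR_RGB2GRAY); m=np.zeros_like(g); m[100:290,240:325]=g[100:290,240:325]<70
n,l,st,ct=cv2.connectedComponentsWithStats(m)
for i in range(1,n):
    if st[i,4]>200: print(st[i],ct[i],cv2.minAreaRect(np.argwhere(l==i)[:,::-1].astype(np.float32)))
E
```

```text
[[281.5, 260.1], [281.5, 203.3], [281.5, 140.4]]
[ 273  136   17  121 1862] [280.98979592 194.23684211] ((281.0, 196.0), (120.0, 16.0), 90.0)
[240 283  85   7 595] [282. 286.] ((282.0, 286.0), (6.0, 84.0), 90.0)
```

View pics/p0.png

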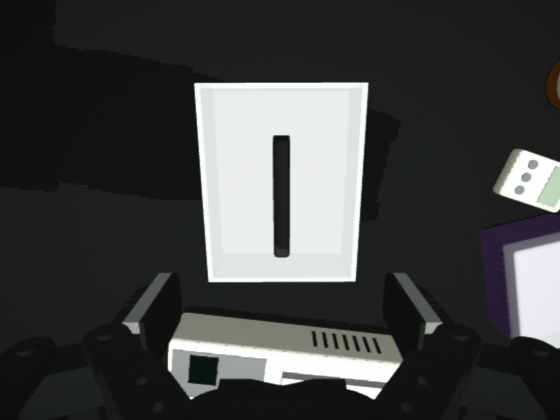

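The cover hasn't moved: its bar is at rows 136–257, column 281, the same small offset as at the first grip. I'll lift it, carry it over the tray and check.

```bash
python3 - <<'E'
from h import *
c=np.array([.48,.005])
robot.move_linear([*c,.147],speed=.12); robot.close_gripper()
print("w",robot.current_gripper_width(),F())
robot.move_linear([*c,.36],speed=.12); robot.wait(.3); print("w",robot.current_gripper_width(),F())
robot.move_linear([*SEAT,.36],ori(HY),speed=.12); robot.wait(.3)
print("w",robot.current_gripper_width(),F(),robot.current_clock())
shot("wrist","q0"); shot("scene","q1")
E
```

```text
w 0.012871841879391898 [-1.9 -0.4  4.6]
w 0.012912883911169473 [ 0.3  0.4 -3.2]
w 0.013179814482748829 [-0.4  0.3 -3. ] 79.1333
```

View pics/q0.png

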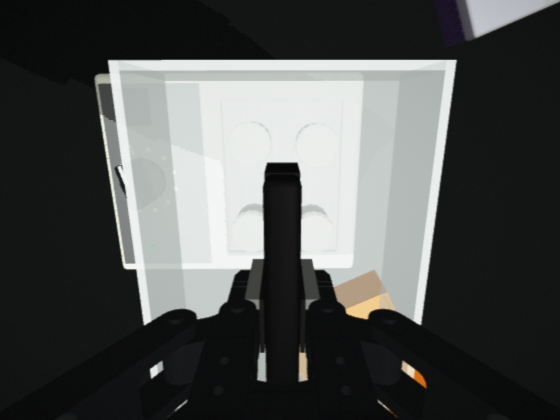

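View pics/q1.png

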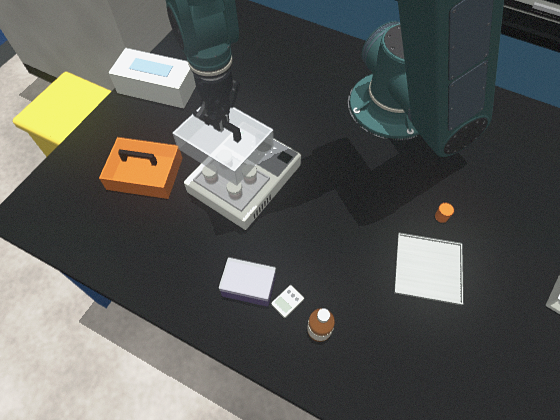

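The bar sits in the fingers exactly as on the first carry, so there was no slip, and all four pots show under the cover. I'll lower it gently.

```bash
python3 - <<'E'
from h import *
robot.move_linear([*SEAT,.26],speed=.1); print(F(),robot.current_gripper_width())
robot.move_linear([*SEAT,.222],speed=.05); b=F(); print(b)
for z in np.arange(.221,.209,-.001):
    robot.move_linear([*SEAT,z],speed=.02); f=F()
    if f[2]-b[2]>2.5: break
print("contact z",z,f,robot.current_ee_pos()); 
if abs(z-.212)<.0031:
    robot.ungrasp(); robot.wait(.4); robot.move_linear([*SEAT,.30],speed=.15)
    robot.goto([*SEAT,.36],ori(HY)); shot("wrist","r0"); shot("scene","r1")
print(robot.current_clock())
E
```

```text
[ 0.5 -0.2 -3.3] 0.01302318163077155
[ 0.3 -0.4 -2.4]
contact z 0.212 [-0.3  0.6  1.1] [ 0.53298885 -0.28463922  0.21223288]
86.075
```

View pics/r0.png

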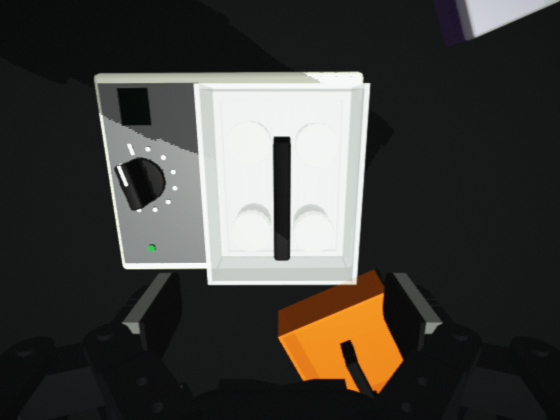

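View pics/r1.png

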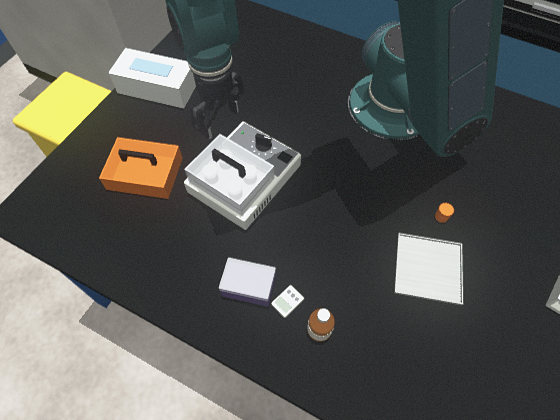

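The cover is back in its original image position to about 1 px and seated at z 0.212, as first gripped. Now I'll turn the selector 150° clockwise.

```bash
python3 - <<'E'
from h import *
phi=HY+np.radians(195)
q=ik(SEL,.30,phi); print(q)
if q[5]>0: raise SystemExit("bad branch")
robot.goto_joints(q)
robot.move_linear([*SEL,.148],speed=.12); print(F())
robot.close_gripper(); print("w",robot.current_gripper_width(),F())
q=np.array(robot.current_joint_pos())
for a in np.radians(np.arange(10,151,10)):
    t=q.copy(); t[5]+=a; robot.goto_joints(t)
print(F(),np.round(robot.current_torque(),2),robot.current_joint_pos()[5]-q[5],robot.current_gripper_width())
robot.wait(.4); robot.ungrasp(); robot.wait(.4)
robot.move_linear([*SEL,.30],speed=.15)
shot("wrist","s0"); print(F(),robot.current_clock())
E
```

```text
[-0.77465527  0.16719282 -0.18732946  1.21627405  0.         -2.47076183]
[-0.1 -0.5 -0.2]
w 0.012571704461747098 [-2.5  0.   6.3]
[-0.3 -2.7  2.5] [-0.47  0.21 -0.01] 2.609616561585006 0.013042715937519302
[-0.6  1.4  0.1] 98.1917
```

View pics/s0.png

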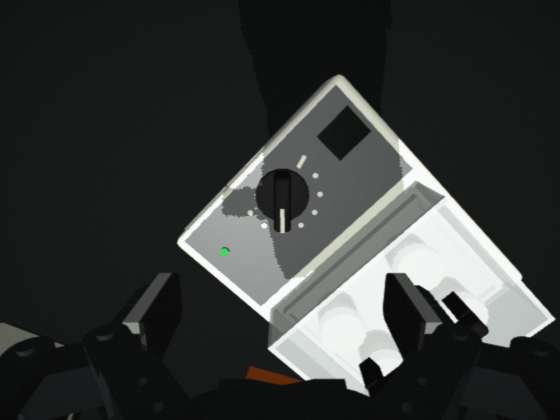

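The pointer is at (283,225), covering the fifth dot. The visible dots are 1–4 on the right and 6 and 7 at (264,225) and (250,212). I'll move clear and do a final check.

```bash
python3 - <<'E'
from h import *
robot.goto([*SEAT,.36],ori(HY)); im=shot("wrist","t0")
print(proj(im,[[*(SEAT+s*.05*HN),.165] for s in (-1,1)]).round(1).tolist())
robot.goto([.25,-.30,.36],ori(HY)); shot("top","t1"); shot("scene","t2"); print(F(),robot.current_clock())
E
```

```text
[[283.1, 263.9], [283.6, 142.2]]
[-0.5 -0.6 -0.2] 100.325
```

View pics/t0.png

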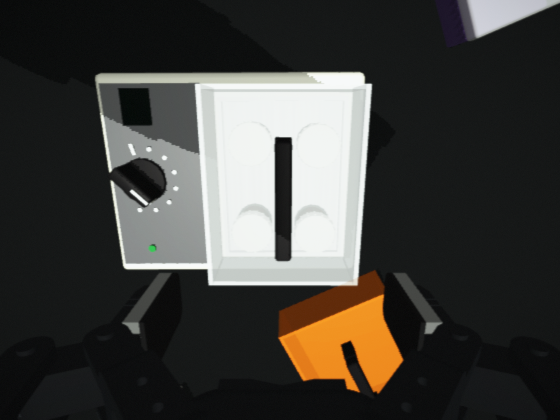

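View pics/t1.png

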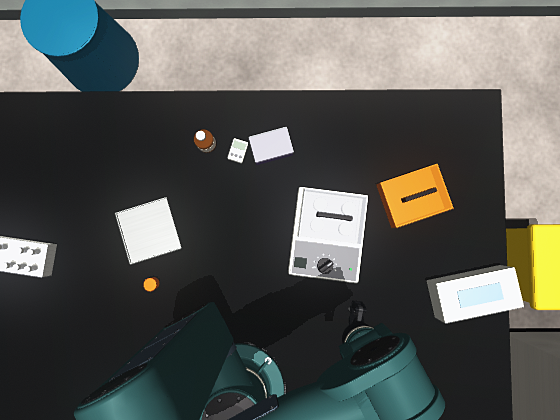

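View pics/t2.png

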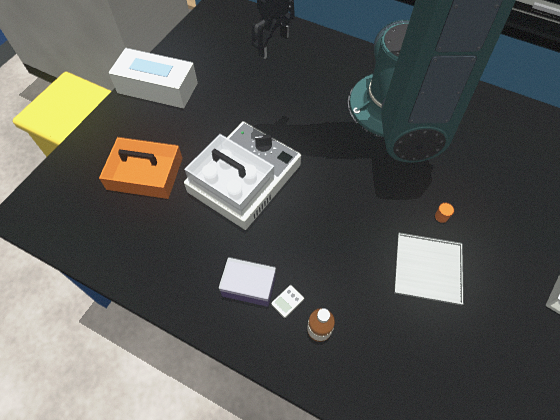

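The cover is on its seat, the pots stand upright beneath it, and the bottle, timer and tip box haven't moved. The arm is clear, so I'm handing in.

```bash
python3 -c "
from rig import robot
print(robot.sign_off(), robot.current_clock())"
```

```text
the job is handed in; nothing more can be done
the job is handed in; nothing more can be done
```

The job is handed in, after about 100 s of the 210 s allowed; `sign_off` gives no verdict.

**What I did:**
1. Turned the selector from click 2 back to off.
2. Stood the cover on the bench.
3. Stood all four pots on the heated tray. One had been knocked about 3 cm on the carrier partway through, so I re-measured before picking it.
4. Put the cover back on its seat.
5. Turned the selector 150° clockwise to the fifth click and moved the arm clear.

**Last checks:**
- **Pots:** before covering, all four cap centres were within about 2 mm of where I meant to put them. They still look upright through the cover.
- **Cover:** it touched down at the height where I first gripped it, and its picture position matches the start to about 1–2 px.
- **Selector:** the pointer lay over the fifth dot in the wrist view after I let go.
- **Bystanders:** the bottle, tip box and timer look unmoved in the top and scene views.

**Disagreements:**
- **Force:** setting the cover on the bench gave a brief 40 N wrist reading. That is well under the 120 N wrist limit, and I took the separate 40 N limit to cover only the arm and gripper body. Every later placing stayed below 9 N.
- **Circle fits:** two of the pot circle fits landed off the cap. I set those aside and used the positions I read from the picture.

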